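# Slide the square culture dish up to the scribed line

## Task

On the white inspection board, slide the square culture dish flat along the board, towards the black line, until its leading edge meets the line, square to it. Stop there without running past the line, leave the round dish where it is, and let go.

Things in the scene. Friction and masses are not known exactly. Their poses are not given: they have to be found in the camera images.
- square_dish: closed square culture dish, amber with pale rim, 100 x 100 mm, 20 mm high, 0.1 kg, loose, lying on the board up to 8 degrees askew in one of two side-by-side places. Origin: centre of its underside; x and y along its sides, z up; its +y side, 50 mm from the origin, is the leading edge. Too wide to grasp: push its -y side, behind which the board is clear
- round_dish: round culture dish, same materials, 90 mm across, 18 mm high, loose, in the other place on the board, beside the square dish and short of the line too (centres 135 mm or more apart). Stays where it is. Origin: centre of its underside
- line (a point): middle of the black line on the fixed white board's top face (6 mm above the bench). The line runs 300 mm along x, the board's full width; y points along the board, the way to push (roughly to the robot's left); z up. Board: ends at y = -260 and +140 mm from here, clear beyond the line. The square dish starts with its edge 70 to 130 mm short of the line; dry friction, it stops with the push
There are look-alikes about, which are no part of the job. What is shaped like the square_dish but blue is not meant.

How it is judged:
By the outcome, as a careful person would: the job done as asked, in the order asked, and still so for the second after the job is handed in, with the robot touching nothing.
It also fails if it takes over 32 s, if anything falls off the work surface, if the arm or the gripper's body presses on something with over 40 N, if the wrist force passes 120 N, or if a joint passes its speed limit or range.

## Robot

A 6-joint arm with a two-finger parallel gripper is mounted at the origin on the work surface. World frame = base frame: x ahead of the robot, y to its left, z up, the work surface at z = 0. Lengths are in m, angles in rad, forces in N, time in s.
With the tool pointing down it reaches from about 0.375 to 0.9 m from the base axis. Payload 3.1 kg.
Tool frame: the origin (TCP) lies on the centre line of the jaws, within the pads' length; the fingertips stand 19 mm ahead of it and the grasp point (between the pads) is the TCP; z points along the fingers, y is the line along which they close (so a half turn about z gives the same grasp; the last joint's range is limited). The gripper opens to 85 mm and grips with 20 to 120 N. Pads are 22 mm wide; open, the fingers measure 114 mm over their backs; the gripper's body (76 mm by 85 mm) begins 54 mm behind the grasp point. The pads swing forward as they close: fully open they stand 13 mm farther back than shut.
Start: joints at [-0.178, 0.527, 1.433, -0, 1.181, -0.178], TCP at [0.625, 0, 0.25] pointing down, gripper open.
Joint ranges: [-3.08, 3.08], [-0.75, 2.2], [0.22, 2.44], [-1.43, 4.57], [0, 2.65], [-2.85, 2.85]. Speed limits (rad/s): [2.79, 2.79, 3.14, 3.14, 3.14, 3.14].

## Interface

Orientations are given as a unit quaternion [x, y, z, w].
In Python, from station import manip gives the robot as it stands.
- The arm moves only by the tool servo_tool, never from a script. Its argument "rows" is a list that holds one entry, the list of rows, each a list of 7 numbers: the turn, a rotation vector about the tool's x, y, z in degrees, then the shift along the tool's x, y, z in m, then the gripper command: -1 is shut, 1 is fully open, values between are in proportion. In form: [[[wx, wy, wz, tx, ty, tz, jaw], ...]]. A call has 1 to 8 rows; each row shifts and turns the commanded pose from where the row before left it, along the tool's axes as they then stand; what a row does not reach is not made up. A row lasts 1/12 s, in which the tool goes at most 41.7 mm and 7.16 degrees, less where a joint would pass 70% of its speed; a pose out of reach is approached as far as the arm can. A call is refused whole if a number of a shift passes 0.0417 or a number of a turn 7.16, either way. A call with a gripper value outside its range is refused whole. The fingers move at their own pace and stop on an object; "squeeze" is the grip in N (left out, the last holds). Time passes only in rows, so rows that do not move let the fingers close. It gives the time, the measured TCP pose, the force, the opening and the grip force at its end, in the units of the state.
- manip.sense(): the state, without advancing time (a new reading comes with each control period).
- manip.snapshot(name): name is "scene" or "side" or "wrist"; returns the picture (420x560x3 uint8, blue, green, red); there is no depth.
- manip.camera_info(name): a dict with "K" (3x3 intrinsics, pixels), "camera_from_world" (4x4, takes a point from world to camera coordinates). Camera axes: x right, y down, z forward; pixel columns grow to the right and rows downward; lengths in m; the calibration is good to about 2 mm. A picture is of the moment at which its call begins: read the wrist's pose just before it. camera_info takes no time and is no camera call; for the wrist camera it gives the pose at the moment of the call.
- manip.sign_off(): hands the job in; it is judged then, once.
The state is a dict: "t": time; "q": joint angles; "qd": joint speeds; "tau": joint torques, N m; "tcp_pos": TCP position; "tool_rot": TCP orientation; "force": force on the tool from outside, world axes, zero at the start; "ft_torque": the same for the moment, N m; "finger_gap": opening from 0.0 (shut) to 1.0 (fully open); "gripper_force": force on a finger pad.
Only numpy, scipy, OpenCV 4.12 (cv2) and the standard library are available. Lean on these libraries where they do the work, as an engineer would, in place of code of your own. Each camera call takes 0.05 s, during which the arm holds its last target. There are 200 camera calls.

## Working session

There is one attempt and no reset: what is moved stays moved. The work goes in short steps, Python scripts to look and compute and a tool call to move; the robot and the scene stay as the last step left them, time stands still between calls to the robot, and variables do not carry over. Pictures are saved under pics/ and viewed, at most 10 in all, crops included, and the job is handed in when it is done.

Besides the shell and the picture viewer there is one more tool, called in YAML: its name, and indented under it one key for each argument. servo_tool: Moves the arm, as the interface text tells. Its arguments: {"type":"object","properties":{"rows":{"type":"array","items":{"type":"array","items":{"type":"array","items":{"type":"number"}}}},"squeeze":{"type":"number"}},"required":["rows"]}

```bash
mkdir -p pics
python3 - <<'E'
from station import manip
import cv2,numpy as np
s=manip.sense();print(s['t'],s['tcp_pos'],s['tool_rot'])
for n in("scene","side"):
    cv2.imwrite(f"pics/{n}0.png",manip.snapshot(n))
    c=manip.camera_info(n);print(n,np.round(np.linalg.inv(c["camera_from_world"]),2).tolist())
E
```

```text
0.0 [6.24324902e-01 1.29880279e-04 2.49334386e-01] [ 7.07119701e-01  7.07093040e-01 -6.13595909e-04 -8.86046586e-04]
scene [[0.27, 0.56, -0.78, 1.11], [0.96, -0.18, 0.21, -0.28], [-0.02, -0.81, -0.59, 0.51], [0.0, 0.0, 0.0, 1.0]]
side [[0.95, -0.17, 0.25, 0.26], [-0.31, -0.48, 0.82, -0.86], [-0.02, -0.86, -0.51, 0.52], [0.0, 0.0, 0.0, 1.0]]
```

View pics/scene0.png

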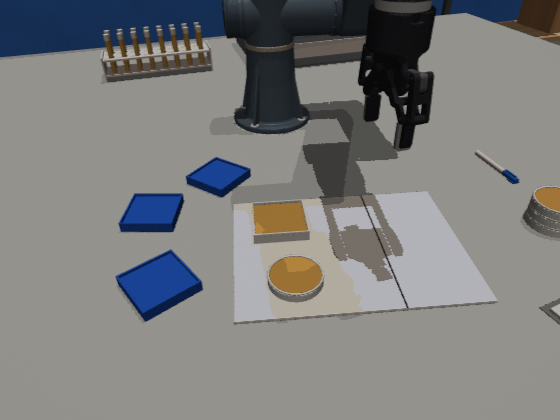

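View pics/side0.png

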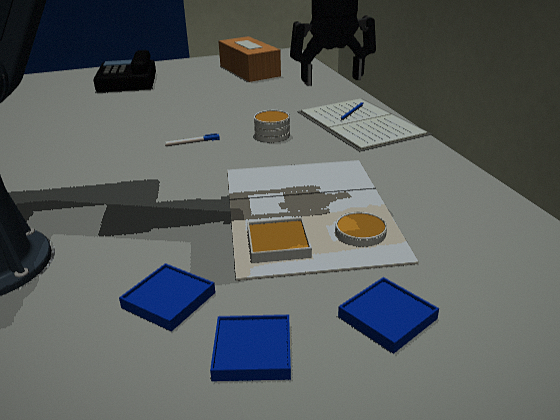

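Scene: square dish around (280,220), round dish around (295,275), line from (361,195) to (406,303). Side: square dish around (280,240), line at row ~190. I'll enlarge crops of both for the edges.

Run:
```python
import cv2,numpy as np
a=cv2.imread("pics/scene0.png")[185:320,225:490];b=cv2.imread("pics/side0.png")[155:280,220:420]
cv2.imwrite("pics/ca.png",cv2.resize(a,None,fx=3,fy=3,interpolation=cv2.INTER_CUBIC))
cv2.imwrite("pics/cb.png",cv2.resize(b,None,fx=4,fy=4,interpolation=cv2.INTER_CUBIC))
```

```text
(no output)
```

View pics/ca.png

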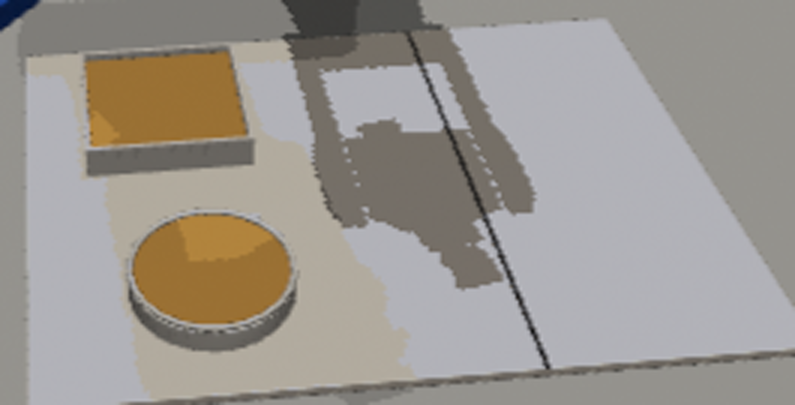

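View pics/cb.png

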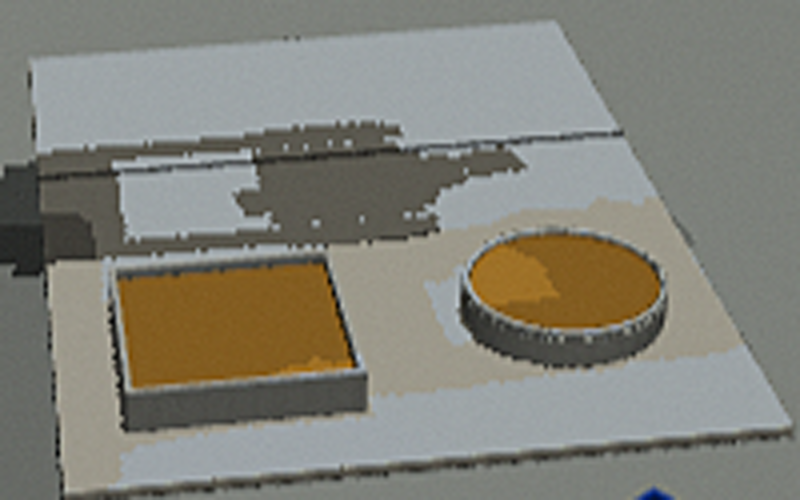

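Crop A: line (407,33)-(549,369), dish near-bottom corners (88,175),(253,163). Crop B: line (38,178)-(623,132), dish top rim (106,258),(328,252),(366,370),(123,392), bottom (126,432),(367,410), round dish at (564,285).

```bash
cat > h.py <<'E'
import numpy as np
from station import manip
def ray(cam,px,z,T=None,K=None):
    if T is None: c=manip.camera_info(cam);K,T=np.array(c["K"]),np.array(c["camera_from_world"])
    px=np.atleast_2d(px).astype(float);W=np.linalg.inv(T)
    d=np.c_[px,np.ones(len(px))]@np.linalg.inv(K).T@W[:3,:3].T;o=W[:3,3]
    return (o+d*((z-o[2])/d[:,2])[:,None])[:,:2]
E
python3 - <<'E'
from h import *
np.set_printoptions(precision=4,suppress=True)
f=lambda p,s,o:(np.array(p)+.5)/s-.5+o
A=lambda p,z:ray("scene",f(p,3,[225,185]),z)
B=lambda p,z:ray("side",f(p,4,[220,155]),z)
def ang(l):d=l[1]-l[0];return np.degrees(np.arctan2(d[1],d[0]))
for n,l in(("A",A([(407,33),(549,369)],.006)),("B",B([(38,178),(623,132)],.006))):print(n,"line",l.tolist(),l.mean(0),ang(l))
print("A bot",A([(88,175),(253,163)],.006),"top",A([(84,54),(231,46),(253,140),(87,150)],.026))
t=B([(106,258),(328,252),(366,370),(123,392)],.026);print("B bot",B([(126,432),(367,410)],.006),"top",t,ang(t[:2]),ang(t[[3,2]]))
print("round",B([(564,280)],.024),A([(213,268)],.024))
E
```

```text
A line [[0.44234634543730256, 0.07052305626968702], [0.7347411034117624, 0.01463355183353987]] [0.5885 0.0426] -10.82121654063288
B line [[0.438348495939874, 0.06952834302277111], [0.733134548503793, 0.013847549818204907]] [0.5857 0.0417] -10.696319928934155
A bot [[ 0.5225 -0.1717]
 [ 0.5411 -0.0743]] top [[ 0.4281 -0.1511]
 [ 0.448  -0.0578]
 [ 0.5435 -0.0756]
 [ 0.5235 -0.1714]]
B bot [[ 0.4236 -0.1548]
 [ 0.5226 -0.1734]] top [[ 0.4436 -0.0498]
 [ 0.5392 -0.0788]
 [ 0.5221 -0.173 ]
 [ 0.4234 -0.1547]] -16.87011432485228 -10.51712688617194
round [[ 0.63   -0.1335]] [[ 0.6358 -0.1296]]
```

Dish is nearly square to the line already (~-10.7° both) with its leading edge about 123 mm short. I'll push with both fingers spread along the back edge.

servo_tool:
  rows:
    - [[0,0,5.4,0,0,0,0.4],[0,0,5.35,0,0,0,0.4],[0,0,0,-0.04,-0.02,0,0.4],[0,0,0,-0.04,-0.02,0,0.4],[0,0,0,-0.04,-0.02,0,0.4],[0,0,0,-0.04,-0.02,0,0.4],[0,0,0,-0.04,-0.02,0,0.4],[0,0,0,-0.04,-0.018,0,0.4]]

```text
t: 0.77
tcp_pos: [0.473, -0.2005, 0.25]
tool_rot: [0.77, 0.638, -0.0, -0.001]
force: [0.7, -0.7, 0.6]
finger_gap: 0.701
gripper_force: 0.0
```

servo_tool:
  rows:
    - [[0,0,0,0,0,0.035,0.4],[0,0,0,0,0,0.035,0.4],[0,0,0,0,0,0.035,0.4],[0,0,0,0,0,0.035,0.4],[0,0,0,0,0,0.03,0.4],[0,0,0,0,0,0.02,0.4],[0,0,0,0,0,0,0.4],[0,0,0,0,0,0,0.4]]

```text
t: 1.43
tcp_pos: [0.4741, -0.1994, 0.0593]
tool_rot: [0.77, 0.638, -0.0, -0.002]
force: [0.9, -0.0, -0.1]
finger_gap: 0.7
gripper_force: 0.0
```

Run:
```python
from h import *
import cv2
s=manip.sense();print(s['t'],s['tcp_pos'],s['tool_rot'],s['finger_gap'],s['force'])
a=manip.snapshot("side")[130:330,180:440];w=manip.snapshot("wrist")
a=cv2.resize(a,(520,400));cv2.imwrite("pics/m1.png",np.vstack([a,np.zeros((0,520,3),np.uint8)]));cv2.imwrite("pics/w1.png",w)
```

```text
1.4333 [ 0.47411625 -0.19935405  0.05933239] [ 7.70249552e-01  6.37740588e-01 -4.23906016e-04 -1.54616861e-03] 0.6998101486819691 [ 0.90678288 -0.01696029 -0.10354664]
```

View pics/m1.png

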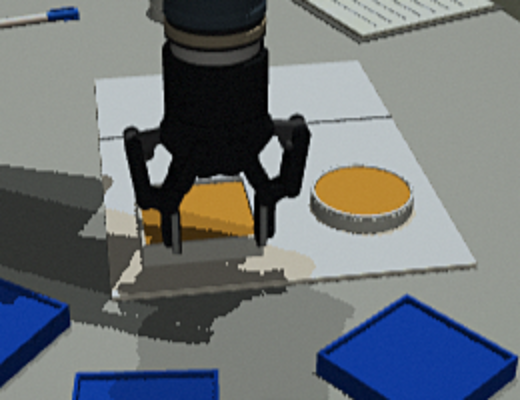

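Both fingers are behind the dish's back edge, about 7 mm too far along +x. Correcting, and going down.

servo_tool:
  rows:
    - [[0,0,0,0,-0.0075,0.01,0.4],[0,0,0,0,0,0.01,0.4],[0,0,0,0,0,0.007,0.4],[0,0,0,0,0,0,0.4],[0,0,0,0,0,0,0.4]]

```text
t: 1.95
tcp_pos: [0.4678, -0.1986, 0.0335]
tool_rot: [0.77, 0.638, 0.0, 0.0]
force: [-0.1, 0.1, -0.1]
finger_gap: 0.703
gripper_force: 0.0
```

Run:
```python
from h import *
import cv2
s=manip.sense();print(s['t'],s['tcp_pos'],s['force'])
a=manip.snapshot("side")[200:290,210:340];a=cv2.resize(a,None,fx=4,fy=4,interpolation=cv2.INTER_CUBIC)
w=cv2.resize(manip.snapshot("wrist"),(280,210));p=np.zeros((a.shape[0],800,3),np.uint8);p[:,:520]=a;p[:210,520:]=w
cv2.imwrite("pics/m2.png",p)
```

```text
1.95 [ 0.46783366 -0.19858049  0.03345124] [-0.09398666  0.08110995 -0.09073915]
```

View pics/m2.png

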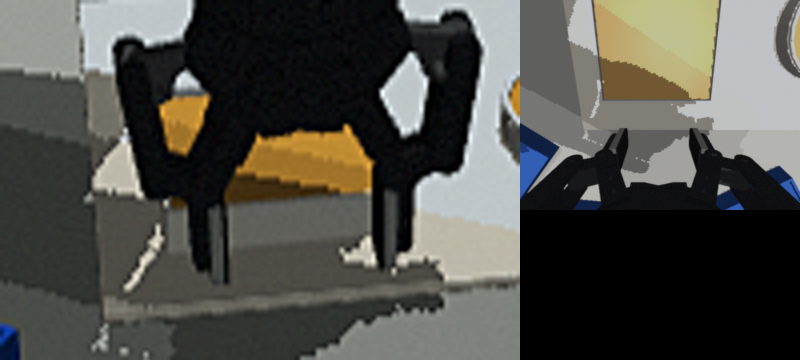

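Fingertips at crop (222,283),(386,270), near the board; wrist view shows the dish ahead. Working out tip height.

Run:
```python
from h import *
u=np.array([.1865,.9825]);ex=np.array([.9825,-.1865]);t=np.array([.4678,-.1986])
px=(np.array([(222,283),(386,270),(215,283)])+.5)/4-.5+[210,200]
for z in(.006,.01,.014,.018,.022):
    d=ray("side",px,z)-t;print(z,np.round(d@u,4),np.round(d@ex,4))
```

```text
0.006 [0.0101 0.0087 0.0105] [-0.0308  0.0359 -0.0336]
0.01 [0.0047 0.0033 0.0051] [-0.0312  0.035  -0.0339]
0.014 [-0.0007 -0.0021 -0.0003] [-0.0315  0.0341 -0.0343]
0.018 [-0.0061 -0.0075 -0.0057] [-0.0319  0.0332 -0.0347]
0.022 [-0.0115 -0.0128 -0.0111] [-0.0323  0.0323 -0.035 ]
```

Tips at about z = 21 mm (they retract when open), so go 9 mm lower, then advance to near contact.

servo_tool:
  rows:
    - [[0,0,0,0,0,0.005,0.4],[0,0,0,0,0,0.002,0.4],[0,0,0,0,0,0.002,0.4],[0,0,0,0,0,0,0.4],[0,0,0,0,0,0,0.4]]

```text
t: 2.47
tcp_pos: [0.4673, -0.1983, 0.0241]
tool_rot: [0.77, 0.638, -0.0, -0.0]
force: [0.3, 0.8, -0.1]
finger_gap: 0.697
gripper_force: 0.0
```

servo_tool:
  rows:
    - [[0,0,0,0.005,0,0,0.4],[0,0,0,0.005,0,0,0.4],[0,0,0,0.005,0,0,0.4],[0,0,0,0.004,0,0,0.4],[0,0,0,0.003,0,0,0.4],[0,0,0,0.003,0,0,0.4],[0,0,0,0.003,0,0,0.4],[0,0,0,0,0,0,0.4]]

```text
t: 3.13
tcp_pos: [0.4727, -0.1703, 0.0243]
tool_rot: [0.77, 0.638, 0.0, -0.0]
force: [-0.1, 0.2, 0.0]
finger_gap: 0.701
gripper_force: 0.0
```

servo_tool:
  rows:
    - [[0,0,0,0.004,0,0,0.4],[0,0,0,0.005,0,0,0.4],[0,0,0,0.006,0,0,0.4],[0,0,0,0.006,0,0,0.4],[0,0,0,0.006,0,0,0.4],[0,0,0,0.006,0,0,0.4],[0,0,0,0.006,0,0,0.4],[0,0,0,0.006,0,0,0.4]]

```text
t: 3.8
tcp_pos: [0.4812, -0.126, 0.0243]
tool_rot: [0.77, 0.638, -0.0, 0.0]
force: [-0.0, 0.1, 0.2]
finger_gap: 0.698
gripper_force: 0.5
```

servo_tool:
  rows:
    - [[0,0,0,0.006,0,0,0.4],[0,0,0,0.006,0,0,0.4],[0,0,0,0.006,0,0,0.4],[0,0,0,0.006,0,0,0.4],[0,0,0,0.005,0,0,0.4],[0,0,0,0.004,0,0,0.4],[0,0,0,0.002,0,0,0.4],[0,0,0,0,0,0,0.4]]

```text
t: 4.47
tcp_pos: [0.4875, -0.0917, 0.0243]
tool_rot: [0.77, 0.638, -0.0, -0.0]
force: [0.8, 0.5, 1.0]
finger_gap: 0.7
gripper_force: 0.0
```

Run:
```python
from h import *
import cv2
s=manip.sense();print(s['t'],s['tcp_pos'],s['tool_rot'])
a=manip.snapshot("scene")[185:320,225:490];b=manip.snapshot("wrist")
np.savez("w2.npz",**{k:v for k,v in manip.camera_info("wrist").items() if k in("K","camera_from_world")})
cv2.imwrite("pics/s3.png",a);cv2.imwrite("pics/w3.png",b)
p=np.zeros((420,800,3),np.uint8);p[:420,:560]=b;p[:122,560:800]=cv2.resize(a,(240,122));cv2.imwrite("pics/m3.png",p)
```

```text
4.4667 [ 0.48750142 -0.09170227  0.02428254] [ 7.70090826e-01  6.37934222e-01 -3.14534284e-05 -2.18888676e-04]
```

View pics/m3.png

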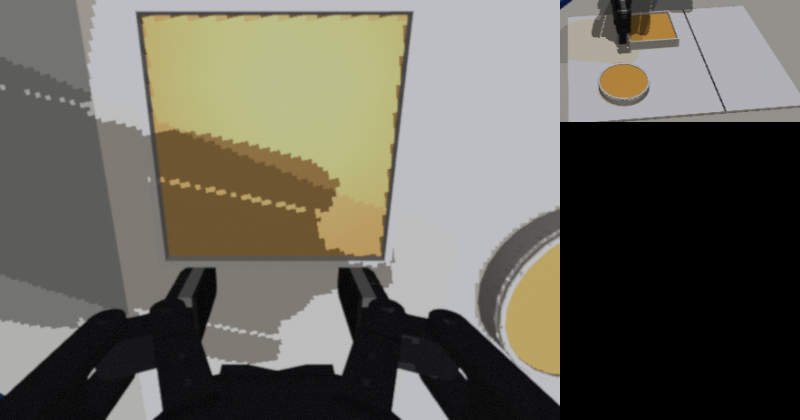

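Wrist view: dish rim corners (137,12),(412,12),(388,261),(166,259), square in front of both fingers; the line is beyond the frame. Scene view confirms the dish advancing straight.

Run:
```python
from h import *
import cv2
d=np.load("w2.npz");p=ray("wrist",[(137,12),(412,12),(388,261),(166,259)],.026,d["camera_from_world"],d["K"])
u=np.array([.1865,.9825]);ex=np.array([.9825,-.1865]);o=np.array([.587,.042])
print(p,np.round((p-o)@u,4),np.round((p-o)@ex,4))
a=cv2.imread("pics/s3.png")[0:70,40:170];cv2.imwrite("pics/m4.png",cv2.resize(a,None,fx=6,fy=6,interpolation=cv2.INTER_CUBIC))
```

```text
[[ 0.46229714  0.02275076]
 [ 0.55417432  0.00537746]
 [ 0.53867275 -0.08772776]
 [ 0.44473993 -0.06898022]] [-0.0422 -0.0421 -0.1365 -0.1356] [-0.1189 -0.0254 -0.0233 -0.1191]
```

View pics/m4.png

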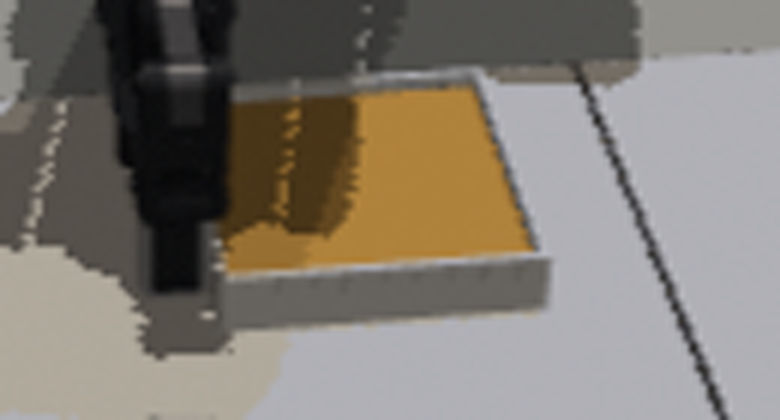

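Scene crop: leading near corner, bottom (548,308) and top (549,257), short of the line.

Run:
```python
from h import *
f=lambda p:(np.array(p)+.5)/6-.5+[265,185]
L=ray("scene",f([(578,68),(722,415)]),.006);n=np.array([.1865,.9825])
for p,z in(((548,308),.006),((549,257),.026),((478,72),.026)):
    c=ray("scene",f([p]),z)[0];x=L[0]+(L[1]-L[0])*((c-L[0])[0]/(L[1]-L[0])[0]);print(c,(x-c)@n)
print(L)
```

```text
[0.55792384 0.0094672 ] 0.03864932833623187
[0.55788921 0.00799397] 0.040103457772683856
[0.46199726 0.02548611] 0.041426009201956826
[[0.44353038 0.07127786]
 [0.61656527 0.03728466]]
```

About 39 mm remains. Pushing 34 mm, then a closer look.

servo_tool:
  rows:
    - [[0,0,0,0.005,0,0,0.4],[0,0,0,0.006,0,0,0.4],[0,0,0,0.006,0,0,0.4],[0,0,0,0.006,0,0,0.4],[0,0,0,0.005,0,0,0.4],[0,0,0,0.004,0,0,0.4],[0,0,0,0.002,0,0,0.4],[0,0,0,0,0,0,0.4]]

```text
t: 5.23
tcp_pos: [0.4939, -0.0582, 0.0243]
tool_rot: [0.77, 0.638, -0.0, -0.0]
force: [0.7, 0.8, 0.2]
finger_gap: 0.702
gripper_force: 0.0
```

Run:
```python
from h import *
import cv2
s=manip.sense();print(s['t'],s['tcp_pos'],(s['tcp_pos'][:2]-np.array([.587,.042]))@[.1865,.9825])
a=manip.snapshot("scene")[190:250,310:410]
cv2.imwrite("pics/m5.png",cv2.resize(a,None,fx=8,fy=8,interpolation=cv2.INTER_CUBIC))
```

```text
5.2333 [ 0.49390235 -0.0582249   0.02432694] -0.11583367902425692
```

View pics/m5.png

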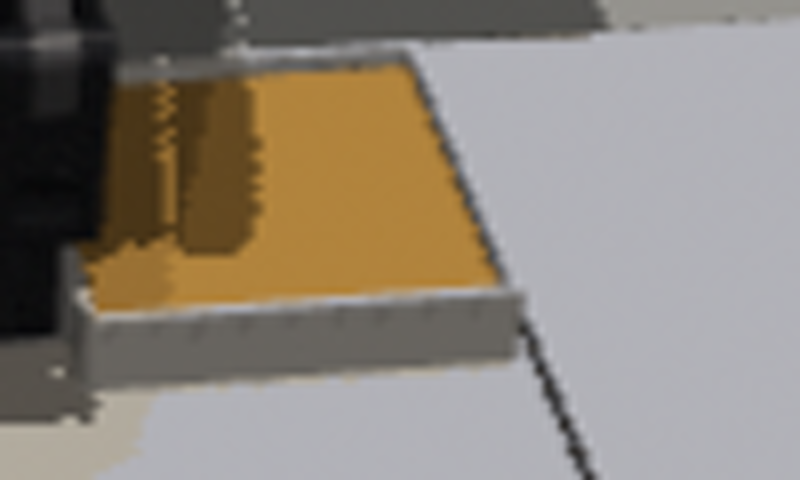

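Leading bottom corner (518,357); line runs (525,325)-(590,478), just ahead of it.

Run:
```python
from h import *
f=lambda p:(np.array(p)+.5)/8-.5+[310,190]
L=ray("scene",f([(525,325),(590,478)]),.006);n=np.array([.1865,.9825]);l=np.array([.9825,-.1865])
for p,z in(((518,357),.006),((522,292),.026),((408,53),.026)):
    c=ray("scene",f([p]),z)[0];print(c,(L.mean(0)-c)@n)
print(L)
```

```text
[0.56324197 0.04321622] 0.0046082763627619495
[0.56420251 0.04135793] 0.006254902578541755
[0.47030751 0.05639099] 0.00899634441336056
[[0.55322408 0.04981869]
 [0.60538951 0.03989555]]
```

servo_tool:
  rows:
    - [[0,0,0,0.0015,0,0,0.4],[0,0,0,0.0015,0,0,0.4],[0,0,0,0.0015,0,0,0.4],[0,0,0,0,0,0,0.4],[0,0,0,0,0,0,0.4]]

```text
t: 5.7
tcp_pos: [0.4947, -0.0544, 0.0243]
tool_rot: [0.77, 0.638, 0.0, -0.0]
force: [0.4, 0.7, 0.4]
finger_gap: 0.698
gripper_force: 0.0
```

Run:
```python
from h import *
import cv2
s=manip.sense();print(s['t'],s['tcp_pos'],(s['tcp_pos'][:2]-np.array([.587,.042]))@[.1865,.9825])
a=manip.snapshot("scene")[190:250,330:405];a=cv2.resize(a,None,fx=6,fy=6,interpolation=cv2.INTER_CUBIC)
b=manip.snapshot("side")[175:235,225:285];b=cv2.resize(b,None,fx=5,fy=5,interpolation=cv2.INTER_CUBIC)
p=np.zeros((360,760,3),np.uint8);p[:,:450]=a;p[:300,460:]=b;cv2.imwrite("pics/m6.png",p)
```

```text
5.7 [ 0.4947492  -0.05441333  0.02430615] -0.11193086680593711
```

View pics/m6.png

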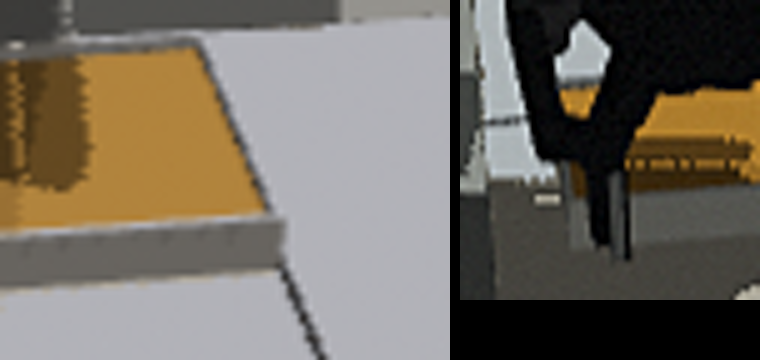

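Leading bottom corner (281,268); the line emerges right at it, (283,262)-(325,358): ~1 mm left. Checking numerically.

Run:
```python
from h import *
import cv2
f=lambda p:(np.array(p)+.5)/6-.5+[330,190]
L=ray("scene",f([(285.6,268),(325,358)]),.006);n=np.array([.1865,.9825])
c=ray("scene",f([(281,268)]),.006)[0];print(c,L,(L.mean(0)-c)@n)
# lit part of line, full-res: darkest column per row, against bottom-edge column profile
g=cv2.cvtColor(manip.snapshot("scene"),cv2.COLOR_BGR2GRAY)
for r in range(228,242):print(r,g[r,370:388].tolist())
s=manip.sense();print(s['tcp_pos'],(s['tcp_pos'][:2]-np.array([.587,.042]))@[.1865,.9825])
```

```text
[0.56452682 0.04676267] [[0.56493585 0.04808312]
 [0.60546395 0.04069222]] 0.0015220933963200464
228 [100, 101, 101, 101, 100, 100, 106, 140, 178, 178, 178, 179, 178, 179, 178, 179, 178, 178]
229 [100, 100, 100, 100, 100, 101, 107, 141, 179, 179, 179, 178, 178, 179, 178, 178, 179, 178]
230 [100, 101, 100, 101, 100, 100, 114, 152, 179, 179, 178, 178, 179, 179, 178, 178, 178, 178]
231 [100, 101, 100, 100, 100, 101, 121, 164, 179, 179, 179, 179, 178, 179, 178, 178, 178, 179]
232 [100, 100, 101, 100, 101, 101, 108, 143, 178, 178, 178, 179, 179, 178, 179, 178, 179, 179]
233 [100, 100, 100, 101, 101, 100, 92, 118, 178, 178, 179, 178, 178, 178, 179, 179, 178, 178]
234 [100, 101, 100, 101, 101, 95, 70, 106, 179, 179, 178, 179, 178, 178, 179, 178, 178, 178]
235 [135, 147, 147, 153, 165, 167, 146, 62, 135, 179, 179, 178, 178, 179, 179, 178, 178, 178]
236 [175, 176, 176, 177, 177, 178, 155, 53, 108, 178, 178, 179, 179, 178, 178, 178, 178, 178]
237 [179, 178, 179, 178, 178, 179, 176, 145, 63, 136, 178, 179, 178, 178, 178, 179, 179, 179]
238 [178, 179, 178, 179, 179, 178, 179, 154, 53, 107, 179, 178, 178, 178, 179, 179, 178, 178]
239 [179, 179, 178, 179, 178, 179, 179, 157, 73, 63, 136, 178, 178, 178, 178, 179, 178, 179]
240 [178, 179, 179, 178, 179, 178, 179, 176, 147, 61, 128, 179, 179, 179, 179, 178, 178, 179]
241 [179, 179, 179, 179, 178, 178, 178, 179, 159, 79, 107, 179, 178, 178, 178, 179, 179, 179]
[ 0.49472481 -0.05448705  0.02430807] -0.11200784979545049
```

The edge is at the line's near side, about 1.2 mm from its middle. One last 0.8 mm nudge, then back off straight and lift.

servo_tool:
  rows:
    - [[0,0,0,0.0008,0,0,0.4],[0,0,0,0,0,0,0.4],[0,0,0,0,0,0,0.4],[0,0,0,-0.005,0,0,0.4],[0,0,0,-0.015,0,0,0.4],[0,0,0,-0.03,0,0,0.4],[0,0,0,-0.03,0,0,0.4],[0,0,0,0,0,0,0.4]]

```text
t: 6.52
tcp_pos: [0.4809, -0.1372, 0.0244]
tool_rot: [0.772, 0.636, 0.0, 0.002]
force: [0.2, -0.2, -0.2]
finger_gap: 0.703
gripper_force: 0.0
```

servo_tool:
  rows:
    - [[0,0,0,0,0,-0.02,0.4],[0,0,0,0,0,-0.03,0.4],[0,0,0,0,0,-0.03,0.4],[0,0,0,0,0,-0.03,0.4],[0,0,0,0,0,-0.03,0.4],[0,0,0,0,0,-0.03,0.4],[0,0,0,0,0,0,0.4],[0,0,0,0,0,0,0.4]]

```text
t: 7.18
tcp_pos: [0.4808, -0.1326, 0.196]
tool_rot: [0.77, 0.638, 0.001, 0.002]
force: [0.4, 1.1, -0.4]
finger_gap: 0.7
gripper_force: 0.0
```

Run:
```python
from h import *
import cv2
s=manip.sense();print(s['t'],s['tcp_pos'])
im={n:manip.snapshot(n) for n in("scene","side")}
n=np.array([.1865,.9825]);ex=np.array([.9825,-.1865]);o=np.array([.587,.042])
for k,a in im.items():
    h=cv2.cvtColor(a,cv2.COLOR_BGR2HSV);m=cv2.inRange(h,(8,110,60),(28,255,255))
    m[:185]=0 if k=="scene" else m[:185]; 
    m[:165]=0
    N,_,st,ct=cv2.connectedComponentsWithStats(m);lab=_
    for i in range(1,N):
        if st[i,4]>300:
            c=cv2.findContours((lab==i).astype(np.uint8),0,2)[0][0]
            p=ray(k,c[:,0],.025);r=cv2.minAreaRect(((p-o)@np.c_[ex,n]*1000).astype(np.float32));print(k,r,ct[i])
g=cv2.cvtColor(im["scene"],cv2.COLOR_BGR2GRAY)
for r in range(230,240):print(r,g[r,372:386].tolist())
```

```text
7.1833 [ 0.48076196 -0.13257605  0.19603907]
scene ((-75.92709350585938, 348.2422790527344), (41.41983413696289, 83.25575256347656), 57.68373489379883) [549.0228833  197.39130435]
scene ((-70.42147064208984, -49.9276237487793), (90.76380157470703, 86.28362274169922), 89.9717025756836) [344.44345898 213.05912786]
scene ((80.16839599609375, -160.6485595703125), (81.93157958984375, 77.54672241210938), 83.68209075927734) [295.04072096 274.3858478 ]
side ((-73.82199096679688, -54.149658203125), (84.8614501953125, 92.51927947998047), 89.52024841308594) [269.94913628 201.13339731]
side ((74.68602752685547, -164.2396697998047), (77.04192352294922, 82.40626525878906), 81.01398468017578) [360.89467724 224.89920725]
230 [95, 95, 96, 95, 100, 133, 170, 169, 170, 170, 169, 170, 169, 170]
231 [95, 95, 95, 95, 101, 134, 170, 170, 170, 170, 169, 169, 170, 170]
232 [95, 95, 95, 95, 107, 144, 169, 170, 170, 170, 170, 169, 170, 170]
233 [95, 95, 95, 95, 93, 120, 170, 170, 170, 170, 170, 170, 170, 170]
234 [95, 95, 96, 95, 82, 104, 170, 170, 170, 170, 170, 170, 170, 169]
235 [140, 145, 157, 159, 139, 60, 128, 169, 170, 170, 170, 169, 170, 170]
236 [167, 168, 169, 169, 147, 51, 102, 170, 169, 169, 170, 169, 169, 170]
237 [170, 169, 169, 170, 167, 138, 60, 129, 170, 170, 169, 169, 170, 169]
238 [169, 170, 170, 170, 170, 147, 51, 102, 170, 170, 170, 170, 170, 170]
239 [169, 170, 169, 170, 170, 150, 69, 60, 129, 169, 170, 169, 170, 169]
```

```bash
python3 -c "
from station import manip
print(manip.sign_off())"
```

```text
the job is handed in; nothing more can be done
None
```

I pushed the square dish flat to the black line: its leading edge measures within about 1 mm of the line's middle and square to it within about 0.5°. I kept the gripper clear of the round dish, backed off and lifted before handing the job in at about 7.3 s.

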